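# Find the hidden catch of a gem case and open its secret drawer

## Robot

A 7-joint arm with a two-finger parallel gripper is mounted at the origin on the work surface. World frame = base frame: x ahead of the robot, y to its left, z up, the work surface at z = 0. Lengths are in m, angles in rad, forces in N, time in s.
With the tool pointing down it reaches from about 0.35 to 0.9 m from the base axis. Payload 19.9 kg.
Tool frame: the origin (TCP) lies midway between the tips of the shut fingers; the grasp point (between the pads) lies 19 mm behind it (grip_depth is the distance from the TCP to the grasp point, in m); z points along the fingers, y is the line along which they close (so a half turn about z gives the same grasp; the last joint's range is limited). The gripper opens to 85 mm and grips with 20 to 120 N. Pads are 22 mm wide; open, the fingers measure 114 mm over their backs; the gripper's body (76 mm by 85 mm) begins 54 mm behind the grasp point. The pads swing forward as they close: fully open they stand 13 mm farther back than shut.
Start: joints at [1.141, 0.417, -0.01, 1.614, 0.005, 1.111, -0.053], TCP at [0.236, -0.579, 0.231] pointing down, gripper open.
Joint ranges: [-2.81, 2.81], [-0.39, 2.02], [-1.27, 1.25], [0.06, 2.57], [-1.19, 4.33], [0.19, 2], [-2.82, 2.82]. Speed limits (rad/s): [1.89, 1.89, 2.39, 2.39, 3.01, 3.01, 3.01].

## Interface

Orientations are given as a unit quaternion [x, y, z, w].
In Python, from workcell import reach, move_linear, move_j, move_gripper, pause, ik, capture, IKError, hand_in, read_t, read_q, read_dq, read_tau, read_eef_pos, read_orientation, read_wrist_force, read_wrist_torque, read_gripper_width, read_grasp_force, grip_depth gives the robot as it stands. The module is installed in compiled form; this text tells all that it offers. Calls block until the motion is done:
- reach(position, orientation): joint-space move of the TCP to a pose.
- move_linear(position, orientation=None, vel=0.15): straight line of the TCP; orientation=None keeps the orientation; vel is the mean speed in m/s.
- move_j(angles): joint-space move.
- move_gripper(opening, force=None): finger opening in m; force is the grip in N (None keeps the last); returns when the fingers have stopped.
- pause(seconds).
- ik(position, orientation): joint angles nearest the present ones, or None.
- capture(name): name is "scene" or "top" or "wrist"; returns a dict with "color" (420x560x3 uint8, red, green, blue), "fx", "fy", "cx", "cy" (pixels), "R" (3x3) and "t" (3): a world point X has camera coordinates R X + t; the wrist camera has in their place "T_tool_cam" (4x4, takes a point from camera to tool coordinates, whose origin is the TCP and whose axes are the flange's). Camera axes: x right, y down, z forward; pixel columns grow to the right and rows downward; lengths in m; the calibration is good to about 2 mm. A picture is of the moment at which its call begins: read the wrist's pose just before it. There is no depth.
A pose or a line that the arm cannot do raises IKError and nothing moves.
- hand_in(): hands the job in; it is judged then, once.
Readings, each from a call of its own:
- read_t(): time.
- read_q(): joint angles.
- read_dq(): joint speeds.
- read_tau(): joint torques, N m.
- read_eef_pos(): TCP position.
- read_orientation(): TCP orientation.
- read_wrist_force(): force on the tool from outside, world axes, zero at the start.
- read_wrist_torque(): the same for the moment, N m.
- read_gripper_width(): finger opening in m.
- read_grasp_force(): force on a finger pad.
Only numpy, scipy, OpenCV 4.12 (cv2) and the standard library are available. Lean on these libraries where they do the work, as an engineer would, in place of code of your own. Each camera call takes 0.05 s, during which the arm holds its last target. There are 200 camera calls.

## Task

Open the secret drawer of the white gem case. With a light hand, slide closed fingertips along the dark strip on the top of its front edge until they drop into the hidden recess, press down on the catch there until the drawer springs ajar, then draw the drawer gently all the way out and let go. Leave everything else on the desk where it is.

Things in the scene. Friction and masses are not known exactly. Their poses are not given: they have to be found in the camera images.
- case: upper part of the white gem case: the top with its dark strip and cream felt. The whole case is fixed to the desk, 160 mm deep (x), 404 mm wide (y), 75 mm high. Origin: centre of the whole case's underside; z up; its front (drawer side) faces its own -x. The yaw varies. The top is delicate: never load it or its strip with more than 25 N.
- lower_case: lower part of the same white case, 48 mm high, which holds the drawer; same origin and axes as the upper part. Handle the drawer gently: pinch it with less than 40 N (5 to 15 N is plenty).
- strip_mid (a point): middle of the dark strip on the case's top front edge, on its upper surface, 75 mm above the desk; axes as the case. Strip: level, 46 mm wide (case x), 180 mm long (case y) between white end caps standing 4 mm higher; it floats on stiff springs (2 N per mm, 5 mm at most). Its recess is centred up to 55 mm either side of this point, at an unknown place, under a flush look-alike cover.
- strip_left (a point): left (+y) visible end of the dark strip, on its centre line and upper surface, 90 mm from its middle. The hidden recess is 52 mm long (case y), as wide as the strip, closed behind by the case top, open to the front. Closed fingertips (27 to 32 mm) sink in only when wholly within the 52 mm.
- strip_right (a point): right (-y) visible end of the dark strip, 90 mm from its middle. The recess's cover gives way to 1 N and sinks 8 mm on a soft spring (1.3 N there), then meets the catch, which takes 5 to 9 N; hard stop at 16 mm. Cover and catch rise again when let go. The ends of the recess are rounded, so fingertips ride over them.
- catch (a joint): travel of the hidden catch below the cover, m: 0 at rest (cover 8 mm down or less), lets the drawer go at 0.0045 to 0.006 (cover 13 to 14 mm down), 0.008 at its stop
- drawer (a joint): how far the secret drawer is out, m: 0 shut (locked by the catch), about 0.065 to 0.075 after it has sprung ajar, 0.12 at its stop. Friction of a newton or so; it stays where it is left.
- drawer_front (a point): middle of the top edge of the drawer's front panel, 47 mm above the desk; axes as the case. Panel: plain white, no handle, 268 mm wide (case y), 42 mm high, 10 mm thick (case x); shut, it is flush with the case front. Once ajar, pinch it across its thickness from above. The drawer is open on top, floor 11 mm above the desk, low gems 35 mm or more behind the panel. It moves along case -x.
- ringbox: blue ring box 45 x 50 x 34 mm, loose on the rear of the case's top; origin centre of its underside; leave it there
- tweezers: steel tweezers 160 mm long, 16 mm wide, 5 mm high, loose on the felt on top of the case; origin at the middle underside; leave there
- loupe: black folding loupe 45 x 32 x 19 mm, loose; origin underside; leave alone
- ringcone: wooden ring cone 52 mm wide, 68 mm high, loose; origin centre of its underside; leave alone
- gemjar: small dark red gem jar, 48 mm wide, 50 mm high, loose; origin centre of its underside; leave alone
- calculator: grey calculator 120 x 70 x 13 mm, loose; origin centre of its underside; leave alone
- goldring: gold ring 25 mm across, 6 mm high, lying loose; origin centre of its underside; leave alone

How it is judged:
On the way, in this order (a step that is already met when the one before it is completed fails the run):
1. the hidden catch is pressed down (beyond 5 mm) (value of joint catch above 0.005 m), for 0.05 s.
2. the drawer is drawn out all the way (at least 105 of 120 mm) (value of joint drawer above 0.105 m), for 0.1 s.
At the end, for the whole second after the job is handed in: the drawer is at least 105 mm out and at rest, the catch has risen again (below 2 mm) (value of joint drawer above 0.105 m and value of joint catch below 0.002 m and velocity of joint drawer between -0.01 and 0.01 m/s); the robot touches nothing.
It fails at once if the robot loads the top of the case or its strip with more than 25 N (contact force between any of the fingers, the arm and case above 25 N).
It fails at once if the robot handles the drawer roughly (fingers' forces on the drawer and lower case add up to more than 90 N, as with a pinch of 45 N) (contact force between any of the fingers, the arm and lower_case above 90 N).
It fails at once if a loose thing is moved more than 20 mm (distance of any of ringbox, tweezers, loupe, ringcone, gemjar, calculator, goldring from where it was at the start of the episode above 0.02 m).
It also fails if it takes over 67 s, if anything falls off the work surface, if the arm or the gripper's body presses on something with over 40 N, if the wrist force passes 120 N, or if a joint passes its speed limit or range.

## Working session

There is one attempt and no reset: what is moved stays moved. The work goes in short steps, each a Python script; the robot and the scene stay as the last script left them, time stands still between calls to the robot, and variables do not carry over. Pictures are saved under pics/ and viewed, at most 10 in all, crops included, and the job is handed in when it is done.

```bash
mkdir -p pics; python3 - <<'E'
from workcell import *
import cv2, numpy as np
for n in("scene","top"):
    c=capture(n); cv2.imwrite(f"pics/{n}0.png",c["color"][:,:,::-1]); print(n,c["fx"],c["cx"],c["cy"],np.round(c["R"],4).tolist(),np.round(c["t"],4).tolist())
print(read_t(),read_orientation(),read_eef_pos(),read_wrist_force(),read_gripper_width())
E
```

```text
scene 537.4338111622272 279.1943076503801 216.20241643573928 [[-0.8663, 0.4995, -0.0082], [0.3496, 0.5944, -0.7242], [-0.3569, -0.6302, -0.6895]] [0.4957, -0.1253, 1.5027]
top 437.1501482408782 278.3333531588456 206.3321039524428 [[-0.0145, -0.9997, 0.0212], [-0.9875, 0.011, -0.1575], [0.1572, -0.0232, -0.9873]] [-0.0194, 0.5764, 1.2433]
0.1 [ 9.81260616e-01  1.92684463e-01 -1.47482487e-04 -5.28778656e-04] [ 0.23623305 -0.5783129   0.23072779] [-0.33853095 -0.03091833  0.34167559] 0.08514037075088934
```

View pics/top0.png

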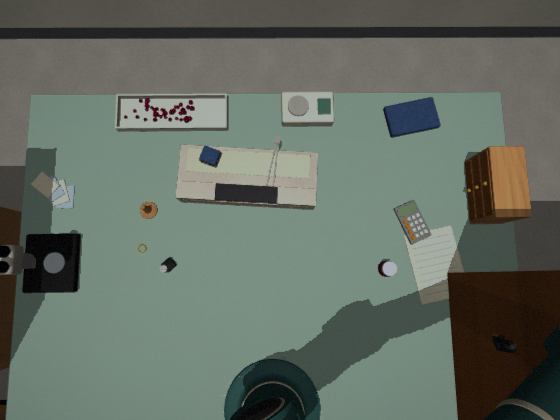

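View pics/scene0.png

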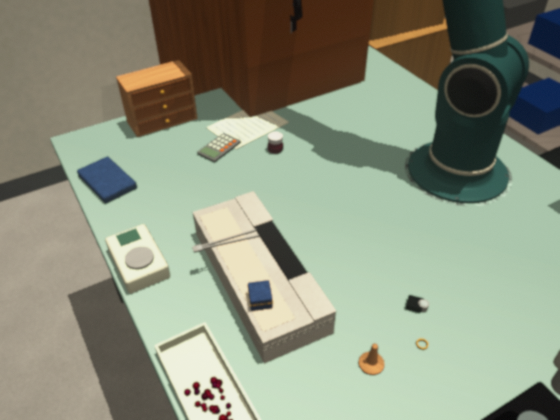

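The top view shows the case with its dark strip at about px (215–278, 184–203), facing the robot. The ring box is at (209,156) and the tweezers at (275,165), both behind the strip. I'll segment the strip next.

```bash
cat > h.py <<'E'
from workcell import *
import cv2, numpy as np
from scipy.spatial.transform import Rotation as Rn
def ray(c,px,z):
    K=np.array([[c["fx"],0,c["cx"]],[0,c["fy"],c["cy"]],[0,0,1]]); R=np.array(c["R"]);t=np.array(c["t"])
    o=-R.T@t; d=R.T@np.linalg.inv(K)@np.array([px[0],px[1],1.]); return o+d*(z-o[2])/d[2]
def blob(c,roi):
    g=c["color"].max(2); m=np.zeros(g.shape,np.uint8); x0,y0,x1,y1=roi; m[y0:y1,x0:x1]=(g[y0:y1,x0:x1]<70)*255
    m=cv2.morphologyEx(m,cv2.MORPH_OPEN,np.ones((3,3)))
    return max(cv2.findContours(m,cv2.RETR_EXTERNAL,cv2.CHAIN_APPROX_NONE)[0],key=cv2.contourArea)
E
python3 - <<'E'
from h import *
for n,roi in(("top",(200,178,300,212)),("scene",(235,205,330,290))):
    c=capture(n); b=blob(c,roi)
    P=np.array([ray(c,p[0],.075)[:2] for p in b],np.float32)
    r=cv2.minAreaRect(P); print(n,r,np.round(cv2.boxPoints(r),4).tolist())
c=capture("top")
for p in((181,146),(318,153),(315,208),(177,203)): print(ray(c,p,.075))
E
```

```text
top ((0.6109436750411987, 0.06797140091657639), (0.1780441552400589, 0.04991926997900009), 86.31836700439453) [[0.580299973487854, -0.019300000742077827], [0.6301000118255615, -0.02250000089406967], [0.6416000127792358, 0.15520000457763672], [0.5917999744415283, 0.15839999914169312]]
scene ((0.6086815595626831, 0.06434902548789978), (0.17066402733325958, 0.04203816503286362), 85.84896087646484) [[0.5814999938011169, -0.019200000911951065], [0.6234999895095825, -0.022299999371170998], [0.6358000040054321, 0.14790000021457672], [0.5939000248908997, 0.1509999930858612]]
[0.75371281 0.2567903  0.075     ]
[ 0.72913797 -0.14518824  0.075     ]
[ 0.56537556 -0.13179473  0.075     ]
[0.58433826 0.26475808 0.075     ]
```

```bash
cat >> h.py <<'E'
YAW=np.radians(-3.9)
ex=np.array([np.cos(YAW),np.sin(YAW),0]); ey=np.array([-np.sin(YAW),np.cos(YAW),0])
def quat(a): return [np.cos(a/2),np.sin(a/2),0,0]
E
python3 - <<'E'
from h import *
lim=np.array([2.81,2.02,1.25,2.57,4.33,2,2.82])
for a in (YAW+np.pi/2,YAW-np.pi/2):
    print(np.degrees(a),ik([.6,.067,.27],quat(a)))
q=quat(YAW+np.pi/2)
if ik([.6,.067,.27],q) is None: q=quat(YAW-np.pi/2)
reach([.59,.067,.27],q); move_gripper(0)
o=read_orientation();p=read_eef_pos(); c=capture("wrist"); cv2.imwrite("pics/w1.png",c["color"][:,:,::-1])
print(read_t(),p,o,read_wrist_force(),np.round(c["T_tool_cam"],3).tolist(),c["fx"],c["cx"],c["cy"])
E
```

```text
86.1 [ 0.36988402  0.42916615 -0.71043268  1.6062033   0.29360176  1.21595859
 -0.46667727]
-93.9 [ 0.59752659  0.56188653 -1.08396117  1.59936121  0.51154301  1.29395268
  2.50696223]
3.675 [0.58999676 0.06701084 0.26998098] [ 7.30748667e-01  6.82646604e-01 -1.59258355e-05  2.48842016e-07] [ 1.04256079  0.69376738 -0.52222892] [[0.001, -0.954, -0.299, 0.076], [1.0, 0.001, -0.0, -0.001], [0.0, -0.299, 0.954, -0.144], [0.0, 0.0, 0.0, 1.0]] 323.1301439101482 277.5685040575568 211.02945213835324
```

View pics/w1.png

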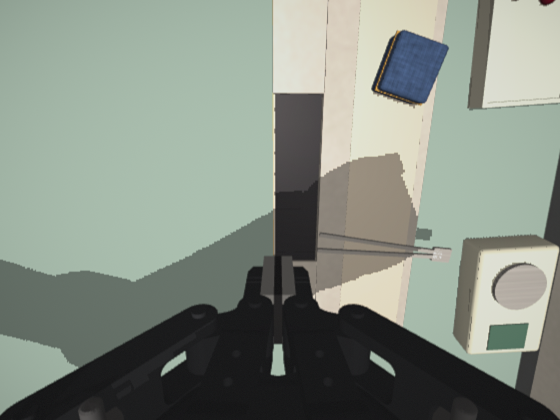

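The wrist view shows the strip clearly: the left end corners are at (274,94) and (324,96), and the right end is at about (274–318, 261). The tweezers cross the felt at y px 233–258. I'll project these at z=75 mm.

```bash
python3 - <<'E'
from h import *
c=capture("wrist"); T=np.eye(4); T[:3,:3]=Rn.from_quat(read_orientation()).as_matrix(); T[:3,3]=read_eef_pos()
W=np.linalg.inv(T@np.array(c["T_tool_cam"])); c["R"]=W[:3,:3]; c["t"]=W[:3,3]
for n,p in dict(LF=(274.5,94),LB=(324,95.5),RB=(318,261),front=(274,200),frontR=(273.5,250),backmid=(321,180),capF=(273,20)).items(): print(n,ray(c,p,.075).round(4))
E
```

```text
LF [0.5922 0.1577 0.075 ]
LB [0.6409 0.153  0.075 ]
RB [ 0.6296 -0.0269  0.075 ]
front [0.584  0.0494 0.075 ]
frontR [ 0.5793 -0.0096  0.075 ]
backmid [0.6356 0.0681 0.075 ]
capF [0.5953 0.2222 0.075 ]
```

```bash
cat >> h.py <<'E'
MID=np.array([.6085,.066,0]); Q=quat(YAW+np.pi/2)
def at(s,z,dx=0): return (MID+ey*s+ex*dx+[0,0,z]).tolist()
def fz(n=5):
    v=[]
    for _ in range(n): v.append(read_wrist_force()[2]); pause(.008)
    return float(np.mean(v))
E
python3 - <<'E'
from h import *
reach(at(-64,0) if 0 else at(-.064,.10),Q); move_linear(at(-.064,.084),Q,.05); pause(.2)
a=[fz(1) for _ in range(8)]; f0=np.mean(a); print(np.round(a,2),read_t())
z=.084
while z>.068:
    z-=.001; move_linear(at(-.064,z),Q,.03); f=fz()-f0; print(round(z,4),round(f,2),read_eef_pos()[2].round(4),round(read_t(),2))
    if f>2: break
open("f0","w").write(f"{f0} {z}")
E
```

```text
[-0.15  0.43 -0.54 -0.31 -0.37  0.95  0.08 -0.53] 5.2167
0.083 -0.49 0.083 5.51
0.082 -0.12 0.0819 5.8
0.081 0.19 0.081 6.09
0.08 0.15 0.08 6.38
0.079 0.03 0.079 6.67
0.078 0.21 0.078 6.97
0.077 0.51 0.077 7.26
0.076 0.16 0.076 7.55
0.075 0.49 0.075 7.84
0.074 0.56 0.074 8.13
0.073 0.89 0.073 8.43
0.072 0.96 0.072 8.72
0.071 1.34 0.071 9.01
0.07 1.14 0.07 9.3
0.069 1.09 0.069 9.59
0.068 0.54 0.0679 9.88
```

Force stays near 1 N at 7 mm below the strip surface, so the fingertips are already in the recess. Its centre must therefore be about s=-55 mm, so I'll shift there and press.

```bash
python3 - <<'E'
from h import *
f0=float(open("f0").read().split()[0]); s=-.064
for s in (-.061,-.058,-.055):
    move_linear(at(s,.0685),Q,.03); print(s,np.round(read_wrist_force(),2))
z=.0685; dropped=False
while z>.0596:
    z-=.0005; move_linear(at(s,z),Q,.03); f=fz(4)-f0; print(round(z,4),round(f,2),round(read_t(),2))
    if f>14: print("limit"); break
c=capture("top"); im=c["color"][130:260,150:350]; s1=cv2.resize(im,None,fx=3,fy=3)
cv2.imwrite("pics/t2.png",s1[:,:,::-1])
E
```

```text
-0.061 [ 1.1  -0.1   0.95]
-0.058 [0.73 0.84 0.93]
-0.055 [-0.67  1.54  1.18]
0.068 0.9 10.92
0.0675 0.98 11.2
0.067 3.72 11.48
0.0665 4.75 11.77
0.066 4.66 12.05
0.0655 6.57 12.33
0.065 5.63 12.62
0.0645 6.2 12.9
0.064 5.78 13.18
0.0635 7.18 13.47
0.063 7.72 13.75
0.0625 6.44 14.03
0.062 7.25 14.32
0.0615 7.06 14.6
0.061 7.24 14.88
0.0605 7.84 15.17
0.06 7.88 15.45
0.0595 7.89 15.73
```

View pics/t2.png

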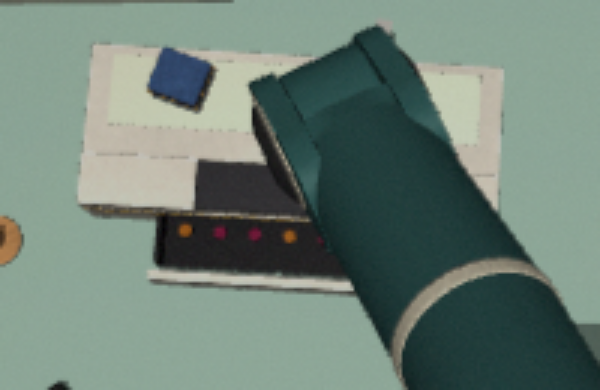

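The drawer is ajar: its white panel shows in the crop at (150–355, 270–290), with gems behind it. I'll lift out and measure the panel with the wrist camera.

```bash
python3 - <<'E'
from h import *
move_linear(at(-.055,.10),Q,.06); reach(at(-.04,.24,-.09),Q)
T=np.eye(4); T[:3,:3]=Rn.from_quat(read_orientation()).as_matrix(); T[:3,3]=read_eef_pos(); c=capture("wrist")
np.savez("w.npz",T=T,Tc=c["T_tool_cam"],col=c["color"]); cv2.imwrite("pics/w3.png",c["color"][:,:,::-1]); print(read_t(),read_eef_pos())
E
```

```text
17.3667 [0.51616706 0.03161241 0.23884463]
```

View pics/w3.png

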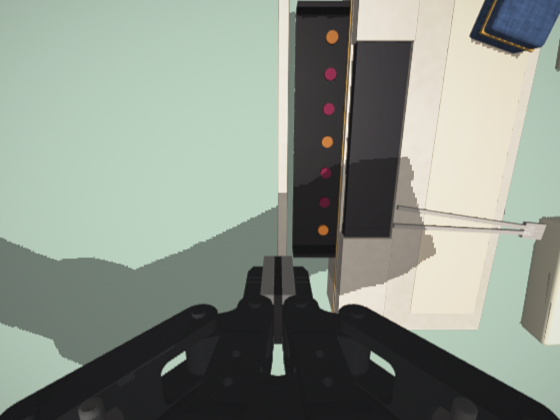

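The panel's top edge runs down columns 279–288 over rows 0–255. The gem tray spans columns 295–350.

```bash
python3 - <<'E'
from h import *
d=np.load("w.npz"); W=np.linalg.inv(d["T"]@d["Tc"]); g=d["col"].astype(int).sum(2)
c=dict(fx=323.13,fy=323.13,cx=277.57,cy=211.03,R=W[:3,:3],t=W[:3,3])
for v in(60,100,150,180): print(v,g[v,272:298].tolist())
for v in(20,60,130,180):
    for u in(278.5,287.5): 
        P=ray(c,(u,v),.047); print(v,u,P.round(4),"case x,y rel mid",np.round([(P-MID)@ex,(P-MID)@ey],4))
E
```

```text
60 [582, 581, 579, 580, 579, 575, 567, 680, 694, 694, 694, 692, 691, 691, 693, 661, 446, 355, 351, 355, 355, 358, 352, 209, 171, 177]
100 [588, 588, 588, 588, 586, 586, 609, 687, 693, 693, 691, 690, 690, 692, 697, 628, 373, 349, 358, 359, 361, 355, 257, 187, 180, 180]
150 [592, 592, 594, 592, 592, 593, 634, 690, 691, 688, 685, 681, 683, 686, 666, 469, 366, 358, 364, 364, 360, 287, 185, 169, 172, 171]
180 [594, 593, 593, 595, 591, 587, 641, 689, 688, 685, 683, 683, 684, 686, 625, 373, 350, 361, 362, 365, 361, 222, 161, 160, 158, 157]
20 278.5 [0.5266 0.1858 0.047 ] case x,y rel mid [-0.0899  0.114 ]
20 287.5 [0.5348 0.1853 0.047 ] case x,y rel mid [-0.0816  0.114 ]
60 278.5 [0.5243 0.1522 0.047 ] case x,y rel mid [-0.0899  0.0803]
60 287.5 [0.5329 0.1517 0.047 ] case x,y rel mid [-0.0813  0.0803]
130 278.5 [0.52   0.0877 0.047 ] case x,y rel mid [-0.0898  0.0156]
130 287.5 [0.5291 0.0871 0.047 ] case x,y rel mid [-0.0807  0.0156]
180 278.5 [0.5165 0.0363 0.047 ] case x,y rel mid [-0.0897 -0.0358]
180 287.5 [0.526  0.0357 0.047 ] case x,y rel mid [-0.0802 -0.0358]
```

```bash
python3 - <<'E'
from h import *
X=-.085; s=.012
move_gripper(.038,20); move_linear(at(s,.10,X),Q,.15); move_linear(at(s,.06,X),Q,.08); pause(.1); b=np.array(read_wrist_force())
z=.06
while z>.029:
    z-=.008; move_linear(at(s,max(z,.029),X),Q,.05); f=np.array(read_wrist_force())-b
    if np.abs(f).max()>6: print("contact",z,f); break
else:
    move_gripper(0,20); print("w",read_gripper_width(),"g",read_grasp_force(),read_t(),(np.array(read_wrist_force())-b).round(2))
    if read_gripper_width()>.006:
        for k in range(1,18):
            move_linear(at(s,.029,X-.003*k),Q,.03); f=(np.array([read_wrist_force() for _ in range(3)]).mean(0)-b); print(k*3,f.round(1),round(read_grasp_force(),1))
            if f@ex>10: break
c=capture("top"); im=c["color"][130:280,150:350]
cv2.imwrite("pics/t4.png",cv2.resize(im,None,fx=3,fy=3)[:,:,::-1]); print(read_t(),read_eef_pos())
E
```

```text
w 0.009201733697996747 g 24.552774131298065 21.2917 [1.01 0.02 3.34]
3 [ 0.4 -0.1  5.1] 24.9
6 [0.1 0.1 7.3] 25.1
9 [ 0.6 -0.3  6.6] 25.2
12 [0.2 0.2 7.3] 25.3
15 [-0.4 -0.7  7.2] 25.3
18 [-0.  -0.8  8.7] 25.4
21 [-0.1 -0.9  8.4] 25.4
24 [-0.2 -0.2  8. ] 25.5
27 [-0.5  0.2  9.1] 25.5
30 [-1.  -0.2  8.8] 25.5
33 [0.4 1.5 8.8] 25.5
36 [-0.2  1.5  9.8] 25.5
39 [1.  1.5 9.7] 25.5
42 [-0.2  1.3 10.1] 25.5
45 [ 0.1  1.  10.1] 25.6
48 [-0.3  1.5  9.3] 25.5
51 [-0.3  1.8 10.5] 25.5
25.5917 [0.47289764 0.08743272 0.02911859]
```

View pics/t4.png

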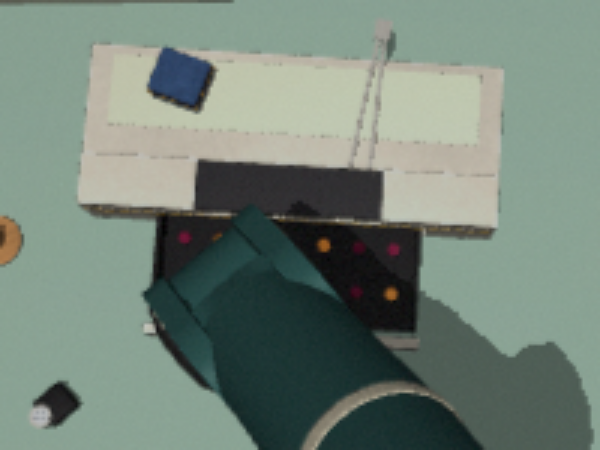

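The drawer has followed the hand, and its panel is now at crop row ~340. I'll feel for the stop, let go, lift clear and verify.

```bash
python3 - <<'E'
from h import *
X=-.085; s=.012; b=np.array(read_wrist_force()); k=.051
while k<.0585:
    k+=.001; move_linear(at(s,.029,X-k),Q,.02); f=np.array([read_wrist_force() for _ in range(4)]).mean(0)-b; print(round(k,3),f.round(1))
    if f@ex>6: break
move_gripper(.038,20); pause(.2); move_linear(at(s,.07,X-k),Q,.06); reach(at(-.04,.24,X-k+.02),Q); pause(.2)
T=np.eye(4); T[:3,:3]=Rn.from_quat(read_orientation()).as_matrix(); T[:3,3]=read_eef_pos(); c=capture("wrist")
cv2.imwrite("pics/w5.png",c["color"][:,:,::-1]); W=np.linalg.inv(T@np.array(c["T_tool_cam"])); c["R"]=W[:3,:3]; c["t"]=W[:3,3]
for v in(60,130):
    g=c["color"].astype(int).sum(2)[v,:330]; w=np.where(g>650)[0]; print(v,w.min(),w.max(),[((ray(c,(u,v),.047)-MID)@ex).round(4) for u in (w.min(),w.max()+1)])
print(read_t())
E
```

```text
0.052 [-0.8 -0.4  1.5]
0.053 [-0.5 -0.9  0.9]
0.054 [ 7.8  0.2 -7.8]
60 254 261 [np.float64(-0.1433), np.float64(-0.1357)]
130 255 262 [np.float64(-0.1436), np.float64(-0.1355)]
28.7583
```

View pics/w5.png

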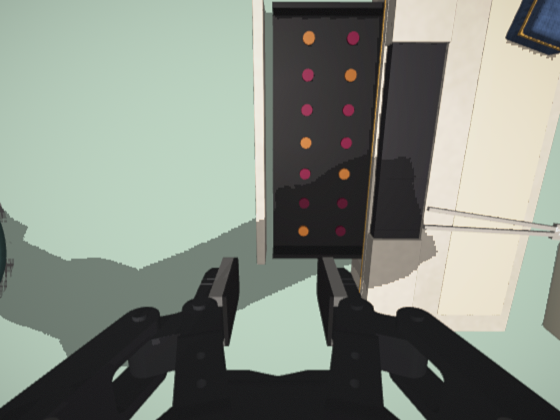

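The drawer reached its stop and has stayed there: the panel sits 54 mm further out than when it was ajar. The hand is clear and the other objects are undisturbed.

```bash
python3 -c "
from workcell import *
print(hand_in())"
```

```text
the job is handed in; nothing more can be done
None
```

The secret drawer is open to its stop (about 120 mm by my measurement) and released, the hand is clear and nothing else appears to have moved; I handed the job in at about 29 s, but no verdict came back.

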